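# Snug up a bottle clamp with its star wheel

### The job

Take the square-handled key out of its wooden holder and, through the narrow slot in the clamp's cover, push the star wheel round a tooth at a time the way the arrow points, until the bottle is just snugly held between pusher and spring pad: stop when you feel the wheel clearly turn harder, well before it squeezes hard (about 9 N on the bottle is right). Then stand the key back in its holder, fully home, and let go; force nothing and leave the other things alone.

Things in the scene. Friction and masses are not known exactly. Their poses are not given: they have to be found in the camera images.
- clamp: Fixed bench clamp, grey base plate 204 x 104 x 10 mm. Origin: underside, on the star wheel's vertical axis; x points from the wheel to the bottle, z up. A box 100 x 100 mm about the axis, with a flat aluminium cover (top 52 mm high, 4 mm thick), hides the wheel. The wheel turns an eccentric, which drives a pusher against the bottle, and the bottle against the spring pad.
- wheel_axis (a point): Steel boss on the cover, on the wheel's axis. Below: 12 even teeth (30 degrees, 19 mm apart at radius 37 mm), about 4 mm thick, reaching radius 43 mm, from 34 to 46 mm above the clamp's underside; inside radius 30 mm a disc; gaps between teeth open from 46 down to 10 mm. The wheel stands at an unknown angle at the start, has 1.5 to 4 teeth to go, and stays where it is left.
- arrow (a point): Dark raised arrow on the cover beside the slot, pointing to the clamp's -y: the way the teeth at the slot must be pushed (wheel counterclockwise seen from above). A tooth pushed at radius 37 mm resists with 3 to 4 N while the bottle is free; then the resistance grows by about 0.3 to 0.4 N per N on the bottle, 0.5 to 0.9 N per mm of tooth travel: 7 N barely snug, 8 N right, 9.5 N the most.
- slot (a point): Centre of the access slot, at the top face of the cover, 37 mm from the wheel axis on the side away from the bottle (clamp frame -37, 0, 52 mm). The slot goes straight down, is 12 mm wide along the clamp's x and 32 mm long along its y, so one stroke of the key moves the wheel about one tooth. Same axes as the clamp. A full stroke once the bottle is pinched squeezes far too hard.
- key: Loose steel key, about 80 g, standing in the holder. Origin at the tip of its blade, z up along the key. Round blade 7 mm thick and 45 mm long, its last 6 mm tapering to 3 mm; then a round collar 24 mm across from 45 to 49 mm; then a black square handle 20 x 20 mm from 49 to 101 mm, its faces square to the key's x and y.
- key_tip (a point): The tip of the key's blade (same point as the key's origin).
- holder: Fixed wooden block 64 x 64 x 54 mm, origin at the centre of its underside.
- holder_hole0 (a point): Centre of the mouth of the holder's hole, on its top face (54 mm high). The hole is upright, 11 mm wide and 48 mm deep with a 2 mm chamfer. With the key home its collar rests on the block, and the tip is 45 mm below this point.
- bottle: Loose open-mouthed glass bottle, 58 mm wide, 103 mm high, about 120 g, standing upright in the clamp on its base plate, between the pusher and the spring pad, 85 mm from the wheel axis. Origin at the centre of its underside.
- pad: Black rubber spring pad on the far side of the bottle, 34 x 26 mm, sliding along the clamp's x against a spring of 6 N per mm (about 1.5 mm when snug). Its origin coincides with the clamp's while it is unpressed.
- dropper: Bystander: small brown dropper bottle, 33 mm wide, 107 mm high, origin under its centre.
- timer: Bystander: flat timer 66 x 60 x 18 mm, origin under its centre.
- boat: Bystander: square white weighing dish 81 x 81 x 13 mm, origin under its centre.
Mind the look-alikes: they are no part of the job. Leave any red look-alike of the bottle alone. There is more than one size of the holder; the one meant has the size given above.

How it is judged:
On the way, in this order (a step that is already met when the one before it is completed fails the run):
1. the key's tip is in the slot, at least 8 mm below the cover's top (z of key_tip in the frame of slot below -0.008 m and horizontal distance between key_tip and slot below 0.018 m), for 0.1 s.
2. the bottle is pinched between pusher and pad, with 5 N or more (contact force between pad and bottle above 5 N), for 0.2 s.
At the end, for the whole second after the job is handed in: The pad presses the bottle with 5 to 15 N, the bottle upright within 0.1 rad and at rest; the key stands upright (0.1 rad) at rest in the holder's hole, its tip within 6 mm of the hole's axis and at least 42 mm below its mouth (home is 45 mm) (contact force between pad and bottle between 5 and 15 N and angle between each of bottle, key's own z axis and vertical below 0.1 rad and horizontal distance between key_tip and holder_hole0 below 0.006 m and z of key_tip in the frame of holder_hole0 below -0.042 m and linear speed of each of key, bottle below 0.02 m/s); the robot touches nothing.
It fails at once if the bottle is squeezed with more than 19 N (contact force between pad and bottle above 19 N).
It fails at once if the gripper touches the bottle (contact force between the fingers and bottle above 0.5 N).
It fails at once if the key is pressed on the clamp with more than 30 N (contact force between key and clamp above 30 N).
It fails at once if a bystander is moved by more than 15 mm (distance of any of dropper, timer, boat from where it was at the start of the episode above 0.015 m).
It also fails if it takes over 72 s, if anything falls off the work surface, if the arm or the gripper's body presses on something with over 40 N, if the wrist force passes 120 N, or if a joint passes its speed limit or range.

### The arm

A 7-joint arm with a two-finger parallel gripper is mounted at the origin on a cart in front of the work surface, level with it; the furniture and walls round the work are solid. World frame = base frame: x ahead of the robot, y to its left, z up, the work surface at z = 0. Lengths are in m, angles in rad, forces in N, time in s.
With the tool pointing down it reaches from about 0.425 to 0.875 m from the base axis. Payload 4.7 kg.
Tool frame: the origin (TCP) lies at the very end of the fingers, on their centre line; the grasp point (between the pads) lies 19 mm behind it; z points along the fingers, y is the direction in which the jaws open and shut (so a half turn about z gives the same grasp; the last joint's range is limited). The gripper opens to 87 mm and grips with 3 to 60 N. Pads are 19 mm wide; open, the fingers measure 117 mm over their backs; the gripper's body (75 mm by 190 mm) begins 51 mm behind the grasp point.
Start: joints at [1.261, 0.321, -0.07, 1.45, 0.023, 1.371, -0.057], TCP at [0.207, -0.616, 0.223] pointing down, gripper open.
Joint ranges: [-2.86, 2.86], [-0.3, 2.09], [-1.38, 1.24], [0.06, 2.45], [-1.56, 4.7], [0.09, 2.05], [-2.69, 2.69]. Speed limits (rad/s): [2.57, 2.57, 3.14, 3.14, 3.14, 3.14, 3.14].

### API

Orientations are given as a rotation vector (axis times angle).
In Python, from bench import r, capture gives the robot as it stands.
- The arm moves only by the tool jog_arm, never from a script. Its argument "motion" is one flat list of numbers, 4 for each row, row after row: the shift along the tool's x, y, z in cm, then the turn about the tool's z in degrees. A call has exactly 5 rows; each row is the pose to reach, as a shift and turn from the pose commanded when the call began, along the tool's axes at that moment; what a row does not reach only later rows make up. A row lasts 1/12 s, in which the tool goes at most 41.7 mm and 7.16 degrees, less where a joint would pass 70% of its speed; a pose out of reach is approached as far as the arm can. A call with a gripper value outside its range is refused whole. "hand" is the finger opening in cm, from 0 to 8.7, set as the call begins (left out, the last holds). The fingers move at their own pace and stop on an object; "squeeze" is the grip in N (left out, the last holds). Time passes only in rows, so rows that repeat a pose let the fingers close, or fill a call up. It gives the time, the measured TCP pose, the force and the opening at its end, in the units of the state.
- r.get_obs(): the state, without advancing time (a new reading comes with each control period).
- capture(name): name is "scene" or "side" or "wrist"; returns a dict with "img" (400x640x3 uint8, red, green, blue), "vfov" (degrees; the focal length in pixels is half the picture's height over the tangent of half this angle, whatever the lens; pixels are square), "cx", "cy" (the principal point, pixels), "pose" (4x4, takes a point from camera to world coordinates). Camera axes: x right, y up, looking along -z (the intrinsics and any distortion apply to the point x, -y, -z); pixel columns grow to the right and rows downward; lengths in m; the calibration is good to about 2 mm. A picture is of the moment at which its call begins. There is no depth.
- r.hand_in(): hands the job in, once; it reports no verdict.
The state is a dict: "time": time; "q": joint angles; "qd": joint speeds; "effort": joint torques, N m; "eef_pos": TCP position; "tool_rot": TCP orientation; "force": force on the tool from outside, world axes, zero at the start; "torque": the same for the moment, N m; "opening": finger opening in m.
Only numpy, scipy, OpenCV 4.12 (cv2) and the standard library are available. Lean on these libraries where they do the work, as an engineer would, in place of code of your own. Each camera call takes 0.05 s, during which the arm holds its last target. There are 200 camera calls.

## Working session

There is one attempt and no reset: what is moved stays moved. The work goes in short steps, Python scripts to look and compute and a tool call to move; the robot and the scene stay as the last step left them, time stands still between calls to the robot, and variables do not carry over. Pictures are saved under pics/ and viewed, about 8 in all and at most 12, crops included, and the job is handed in when it is done.

Besides the shell and the picture viewer there is one more tool, called after ">>>" as name(argument=value, ...) on one line, values as JSON. jog_arm: Moves the arm, as the interface text tells. Its arguments: {"type":"object","properties":{"motion":{"type":"array","items":{"type":"number"}},"hand":{"type":"number"},"squeeze":{"type":"number"}},"required":["motion"]}

```bash
mkdir -p pics; ls; cat > h.py <<'E'
import numpy as np, cv2, pickle
from bench import r, capture
def snap(n,f):
    c=capture(n); pickle.dump(c,open(f'pics/{f}.pkl','wb')); cv2.imwrite(f'pics/{f}.png',c['img'][:,:,::-1]); return c
def load(f): return pickle.load(open(f'pics/{f}.pkl','rb'))
def crop(f,x0,y0,x1,y1,s,out):
    im=cv2.imread(f'pics/{f}.png')[y0:y1,x0:x1]; cv2.imwrite(f'pics/{out}.png',cv2.resize(im,None,fx=s,fy=s,interpolation=cv2.INTER_CUBIC))
def foc(c): return c['img'].shape[0]/2/np.tan(np.radians(c['vfov'])/2)
def ray(c,u,v):
    f=foc(c); d=np.array([(u-c['cx'])/f,-(v-c['cy'])/f,-1]); P=np.array(c['pose']); return P[:3,3],P[:3,:3]@d
def atz(c,u,v,z):
    o,d=ray(c,u,v); return o+d*(z-o[2])/d[2]
def proj(c,p):
    P=np.array(c['pose']); q=P[:3,:3].T@(np.array(p)-P[:3,3]); f=foc(c); return c['cx']+f*q[0]/-q[2], c['cy']-f*q[1]/-q[2]
E
python3 - <<'E'
from h import *
for n in ['scene','side','wrist']:
    c=snap(n,n+'0'); print(n,{k:v for k,v in c.items() if k!='img'})
print(r.get_obs())
a=cv2.imread('pics/scene0.png');b=cv2.imread('pics/side0.png')
E
```

```text
pics
scene {'vfov': 57.92865576685744, 'cx': 322.82599891189744, 'cy': 196.3510942191064, 'pose': array([[-0.77631324,  0.38115551, -0.50205401,  0.08214348],
       [-0.63029297, -0.45891765,  0.62619914,  0.56803473],
       [ 0.0082778 ,  0.8025678 ,  0.59650349,  0.62691211],
       [ 0.        ,  0.        ,  0.        ,  1.        ]])}
side {'vfov': 55.356603497720556, 'cx': 316.5421977706877, 'cy': 202.25830348009686, 'pose': array([[-0.85136414,  0.20899654, -0.481144  ,  0.00923754],
       [-0.52449419, -0.35525525,  0.77375678,  0.83107608],
       [-0.00921644,  0.91110601,  0.41206905,  0.53062995],
       [ 0.        ,  0.        ,  0.        ,  1.        ]])}
wrist {'vfov': 64.99208926631798, 'cx': 317.4085282995587, 'cy': 200.63274140542117, 'pose': array([[ 0.31815039,  0.9084817 ,  0.2710006 ,  0.27990693],
       [-0.94803854,  0.3054184 ,  0.08912084, -0.59084347],
       [-0.00180392, -0.28527285,  0.95844465,  0.38441868],
       [ 0.        ,  0.        ,  0.        ,  1.        ]])}
{'time': 0.15, 'q': array([ 1.26107565,  0.32163851, -0.07008012,  1.451374  ,  0.02262827,
        1.37079971, -0.05689278]), 'qd': array([-0.00228109, -0.00287018, -0.00251697, -0.00384297,  0.00054888,
       -0.00056839,  0.00055886]), 'effort': array([-1.58189978e-04, -4.91796649e+01, -4.04613661e-01, -3.12878144e+01,
       -6.38572429e-02,  4.04038292e-02,  1.17851196e-04]), 'eef_pos': array([ 0.20663806, -0.61584919,  0.2217324 ]), 'tool_rot': array([-3.09912234e+00, -5.06262630e-01,  5.39322634e-04]), 'force': array([ 0.67956958, -0.46243651,  0.06123218]), 'torque': array([-0.00233888,  0.00887714,  0.09354904]), 'opening': 0.08659379886971084}
```

View scene.

View pics/scene0.png

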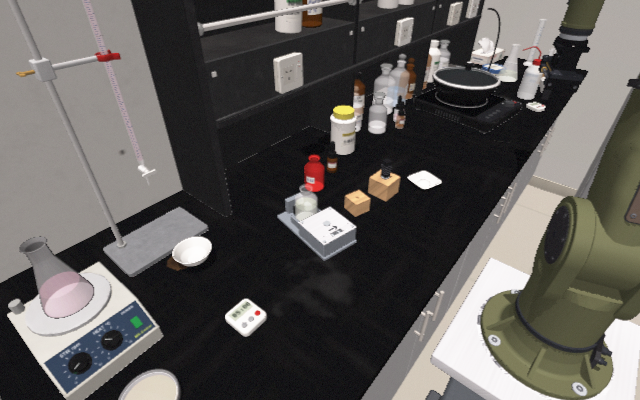

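View pics/side0.png

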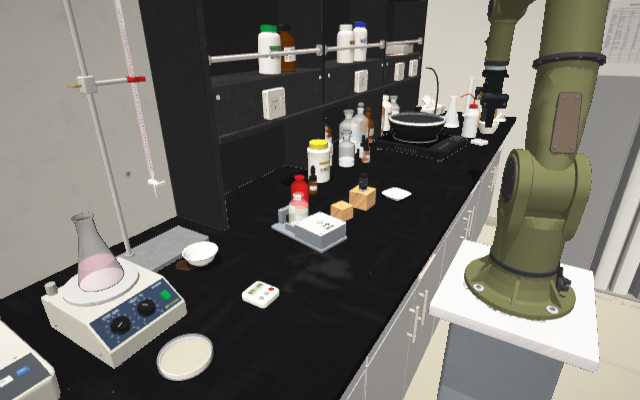

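Scene: clamp (box at about (328,232), bottle (306,203)), a small holder (357,203), and the large holder with key (384,183). Enlarging.

```bash
python3 - <<'E'
from h import *
crop('scene0',270,145,430,265,5,'sc1')
c=load('scene0'); s=load('side0')
for u,v in [(328,232),(384,183),(306,220),(424,180),(332,170),(246,317),(315,185)]: print(u,v,atz(c,u,v,0.03).round(3))
E
```

```text
328 232 [0.483 0.047 0.03 ]
384 183 [ 0.488 -0.224  0.03 ]
306 220 [0.554 0.047 0.03 ]
424 180 [ 0.405 -0.313  0.03 ]
332 170 [ 0.648 -0.182  0.03 ]
246 317 [0.454 0.334 0.03 ]
315 185 [ 0.637 -0.087  0.03 ]
```

View pics/sc1.png

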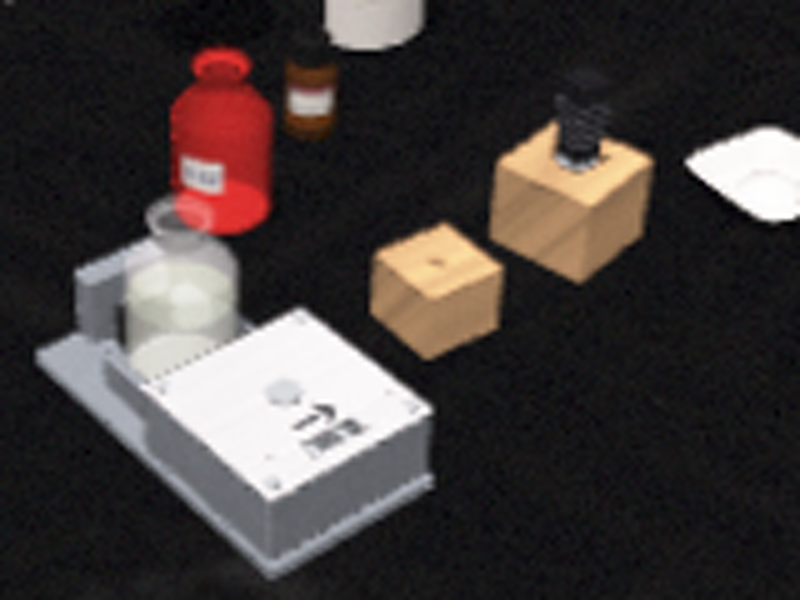

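```bash
python3 - <<'E'
from h import *
c=load('scene0')
def C(x,y,z): return atz(c,270+x/5,145+y/5,z)[:2].round(4)
k=[C(*p,.052) for p in [(297,308),(434,408),(273,497),(146,385)]]
print('cover',k,np.mean(k,0)); e=(k[1]-k[2]+k[0]-k[3]);print('len',[np.linalg.norm(k[i]-k[(i+1)%4]) for i in range(4)])
print('yaw of -y dir',np.degrees(np.arctan2(e[1],e[0])))
print('boss',C(283,392,.054),'slot',C(336,437,.052))
h=[C(*p,.054) for p in [(492,162),(557,122),(653,160),(583,207)]]
print('holder',h,np.mean(h,0),[np.linalg.norm(h[i]-h[(i+1)%4]) for i in range(4)], np.degrees(np.arctan2(*(h[1]-h[0])[::-1])))
print('key top',C(585,85,.155),'collar',C(578,160,.056))
h=[C(*p,.04) for p in [(372,257),(445,223),(503,265),(433,298)]]
print('small',np.mean(h,0),[np.linalg.norm(h[i]-h[(i+1)%4]) for i in range(4)])
E
```

```text
cover [array([ 0.5252, -0.012 ]), array([0.4266, 0.0069]), array([0.4481, 0.1034]), array([0.5443, 0.0824])] [0.48605  0.045175]
len [np.float64(0.10039506960005558), np.float64(0.09886607102540286), np.float64(0.09846542540404729), np.float64(0.09631287556708086)]
yaw of -y dir -102.00659086693236
boss [0.4883 0.0458] slot [0.4504 0.0533]
holder [array([ 0.5213, -0.1875]), array([ 0.5152, -0.2481]), array([ 0.4512, -0.2486]), array([ 0.4577, -0.182 ])] [ 0.48635 -0.21655] [np.float64(0.060906239417649145), np.float64(0.06400195309519859), np.float64(0.06691644043133196), np.float64(0.06383737149977275)] -95.74803523608294
key top [ 0.4464 -0.1432] collar [ 0.483  -0.2182]
small [ 0.50125 -0.10615] [np.float64(0.05331041174104737), np.float64(0.04809927234376835), np.float64(0.04981967482832461), np.float64(0.047306870536952705)]
```

>>> jog_arm(motion=[1.5,-1.4,0,0,4.3,-4.1,0,0,7.1,-6.8,0,0,9.9,-9.5,0,0,12.7,-12.2,0,0])

```text
time: 0.57
eef_pos: [0.2888, -0.4583, 0.2221]
tool_rot: [-3.1, -0.506, 0.0]
force: [1.0, 0.0, -0.2]
opening: 0.0869
```

>>> jog_arm(motion=[2.8,-2.7,0,0,5.6,-5.4,0,0,8.4,-8.1,0,0,11.2,-10.8,0,0,14,-13.5,0,0])

```text
time: 0.98
eef_pos: [0.3785, -0.2858, 0.2225]
tool_rot: [3.1, 0.506, -0.0]
force: [0.8, -0.2, -0.3]
opening: 0.0866
```

>>> jog_arm(motion=[2.4,-2.3,0,6,4.8,-4.6,0,12,6,-5.7,0,18,6.4,-6,0,24.5,6.4,-6,0,24.5])

```text
time: 1.4
eef_pos: [0.4206, -0.2084, 0.2225]
tool_rot: [-3.137, 0.161, -0.0]
force: [-0.0, -0.0, 0.2]
opening: 0.0869
```

```bash
python3 - <<'E'
from h import *
c=snap('wrist','w1'); o=r.get_obs(); print(o['eef_pos'],o['tool_rot'],o['time'],o['force']); print(c['pose'])
E
```

```text
[ 0.41978055 -0.20982572  0.22239478] [ 3.13739001e+00 -1.56689134e-01 -6.97370427e-04] 1.45 [-0.36565567 -0.05816224 -0.06862039]
[[-1.02473803e-01  9.53455544e-01  2.83587104e-01  4.97409318e-01]
 [-9.94735682e-01 -9.82805403e-02 -2.90147986e-02 -2.16083392e-01]
 [ 2.06773201e-04 -2.85067468e-01  9.58507431e-01  3.85386909e-01]
 [ 0.00000000e+00  0.00000000e+00  0.00000000e+00  1.00000000e+00]]
```

View pics/w1.png

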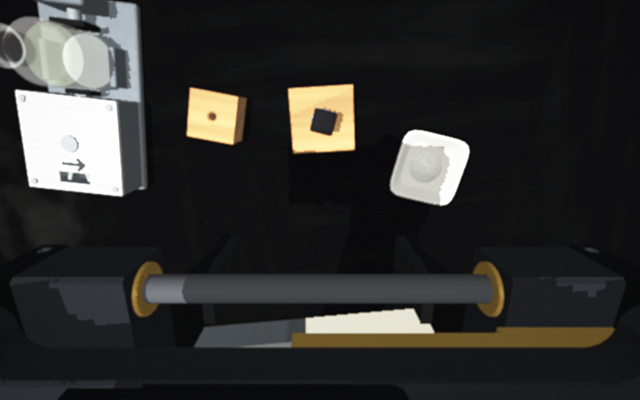

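Wrist view: clamp cover with boss (69,143), arrow, slot (75,178); small decoy holder (215,116); key in large holder (324,121). Enlarging the key.

```bash
python3 - <<'E'
from h import *
a=cv2.imread('pics/w1.png')
k=cv2.resize(a[78:160,282:362],None,fx=5,fy=5,interpolation=cv2.INTER_CUBIC)
s=cv2.resize(a[84:202,10:150],None,fx=5,fy=5,interpolation=cv2.INTER_CUBIC)[:,:]
o=np.zeros((590,1100,3),np.uint8);
s=cv2.resize(s,(560,472)); 
o=np.zeros((472,200+560+200,3),np.uint8); o[:410,:400]=k; o[:472,400:]=s
cv2.imwrite('pics/w1c.png',cv2.resize(o,None,fx=.8,fy=.8,interpolation=cv2.INTER_AREA)); print(o.shape)
# scale: key x4, clamp x3.2 offset 320
E
```

```text
(472, 960, 3)
```

View pics/w1c.png

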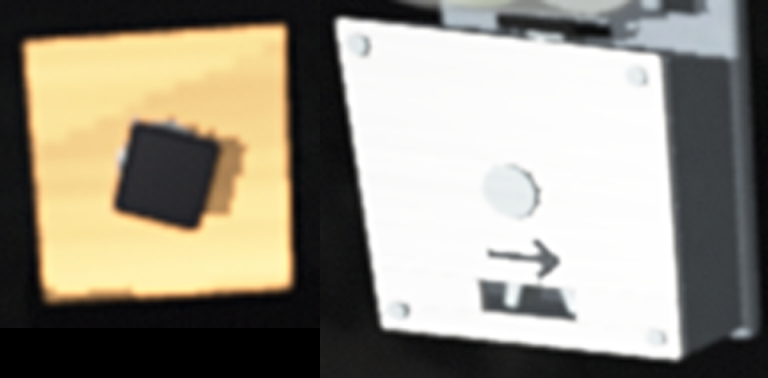

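```bash
python3 - <<'E'
from h import *
c=load('w1')
K=lambda x,y,z: atz(c,282+x/4,78+y/4,z)[:2]
S=lambda x,y,z: atz(c,10+(x-320)/3.2,84+y/3.2,z)[:2]
def rep(n,p):
    p=np.array(p); e=p[1]-p[0]+p[2]-p[3]; print(n,p.mean(0).round(4),'sides',[round(float(np.linalg.norm(p[i]-p[(i+1)%len(p)])),4) for i in range(len(p))],'yaw',np.degrees(np.arctan2(e[1],e[0])).round(1))
rep('handle',[K(*q,.110) for q in [(136,122),(220,146),(196,230),(116,208)]])
rep('holder',[K(*q,.054) for q in [(23,42),(287,24),(293,290),(44,302)]])
rep('cover',[S(*q,.052) for q in [(336,18),(662,56),(680,358),(382,328)]])
rep('slot',[S(*q,.052) for q in [(480,280),(567,291),(577,320),(482,310)]])
print('boss',S(510,191,.054).round(4))
print('screws',np.mean([S(*q,.053) for q in [(358,45),(637,76),(657,338),(399,311)]],0))
print('teeth',S(512,293,.046),S(570,300,.046))
E
```

```text
handle [ 0.4847 -0.2203] sides [0.0184, 0.0181, 0.0178, 0.0182] yaw -111.1
holder [ 0.4844 -0.22  ] sides [0.0657, 0.0658, 0.0656, 0.0647] yaw -92.7
cover [0.4856 0.0454] sides [0.1007, 0.1, 0.1004, 0.1006] yaw -102.2
slot [0.4514 0.0533] sides [0.0288, 0.0101, 0.0317, 0.0105] yaw -102.8
boss [0.4877 0.0453]
screws [0.48546723 0.04552819]
teeth [0.45359111 0.06228598] [0.44915021 0.04319367]
```

>>> jog_arm(motion=[2.0,0.1,1,4,4.5,0.3,3,9,6.2,0.4,6,13,6.56,0.4,9,15.4,6.56,0.4,9.5,15.4], hand=5)

```text
time: 1.87
eef_pos: [0.4815, -0.221, 0.1221]
tool_rot: [-3.084, 0.58, 0.013]
force: [-1.8, 1.2, -0.8]
opening: 0.0614
```

>>> jog_arm(motion=[0,0,2,0,0,0,4,0,0,0,5.5,0,0,0,6.1,0,0,0,6.1,0])

```text
time: 2.28
eef_pos: [0.483, -0.2218, 0.0659]
tool_rot: [-3.087, 0.581, 0.004]
force: [-0.0, 0.1, 0.8]
opening: 0.0504
```

```bash
python3 - <<'E'
from h import *
c=snap('wrist','w2'); o=r.get_obs(); print(o['eef_pos'],o['tool_rot'],o['time'],o['force'])
E
```

```text
[ 0.48403977 -0.22192287  0.06699933] [ 3.08705479e+00 -5.80835462e-01 -7.78323907e-04] 2.3333 [0.36026204 0.43288073 0.47848191]
```

View pics/w2.png

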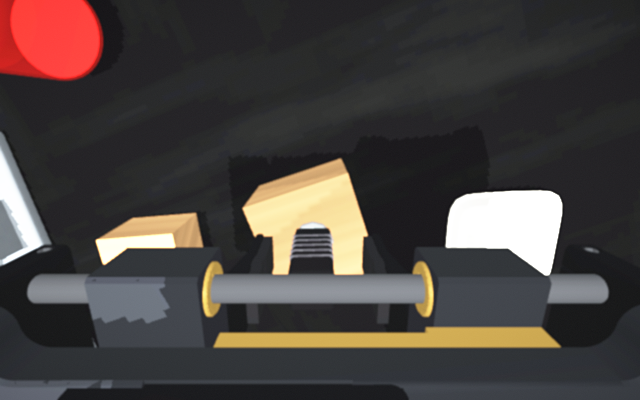

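Key handle (312,245) is between the fingers and square with them. Closing.

>>> jog_arm(motion=[0,-0.15,0,0,0,-0.15,0,0,0,-0.15,0,0,0,-0.15,0,0,0,-0.15,0,0], hand=1.0, squeeze=20)

```text
time: 2.75
eef_pos: [0.4854, -0.22, 0.0671]
tool_rot: [3.087, -0.581, 0.001]
force: [0.1, 0.2, -0.0]
opening: 0.0245
```

>>> jog_arm(motion=[0,0,0,0,0,0,0,0,0,0,0,0,0,0,0,0,0,0,0,0], squeeze=50)

```text
time: 3.17
eef_pos: [0.4852, -0.2199, 0.0669]
tool_rot: [3.087, -0.582, 0.0]
force: [0.4, 0.1, 3.8]
opening: 0.02
```

>>> jog_arm(motion=[0,0,-0.8,0,0,0,-2.3,0,0,0,-4.5,0,0,0,-6.5,0,0,0,-7,0])

```text
time: 3.58
eef_pos: [0.4869, -0.2203, 0.1398]
tool_rot: [3.086, -0.581, 0.007]
force: [0.1, 0.1, -0.9]
opening: 0.0199
```

```bash
python3 - <<'E'
from h import *
c=snap('scene','s2'); d=snap('side','d2');o=r.get_obs(); print(o['eef_pos'],o['tool_rot'],o['time'],o['force'],o['opening'])
t=o['eef_pos']-[0,0,.058]
u,v=map(int,proj(c,t)); p,q=map(int,proj(d,t)); print(u,v,p,q)
a=cv2.imread('pics/s2.png')[v-75:v+25,u-50:u+50]; b=cv2.imread('pics/d2.png')[q-75:q+25,p-50:p+50]
o=cv2.resize(np.hstack([a,b]),None,fx=4,fy=4,interpolation=cv2.INTER_CUBIC); cv2.imwrite('pics/k2.png',o)
E
```

```text
[ 0.48582435 -0.22012026  0.13755365] [ 3.08627423 -0.58180864  0.00362861] 3.6833 [ 0.02399596 -0.7244553  -0.66469524] 0.019561723541774264
386 169 363 182
```

View pics/k2.png

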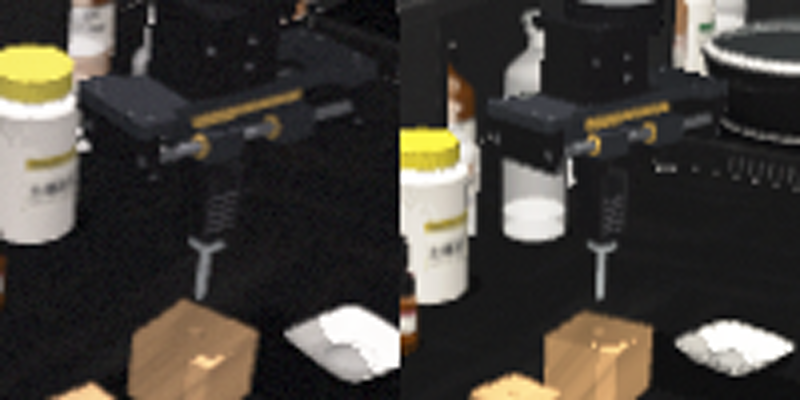

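Tip projects onto the seen tip: key is upright in hand, 58 mm below the TCP. Moving above the slot.

>>> jog_arm(motion=[-0.8,-1.5,0,0,-2.6,-4.8,0,0,-4.5,-8.3,0,0,-6.4,-11.8,0,0,-8.3,-15.2,0,0])

```text
time: 4.1
eef_pos: [0.4611, -0.0453, 0.1347]
tool_rot: [-3.087, 0.582, 0.005]
force: [1.2, 0.5, -0.6]
opening: 0.0197
```

>>> jog_arm(motion=[-1.7,-3.2,0,-2,-3.4,-6.2,0,-5,-4.5,-8.3,0,-7,-4.9,-8.96,0,-9.1,-4.9,-8.96,0,-9.1])

```text
time: 4.52
eef_pos: [0.4484, 0.056, 0.1353]
tool_rot: [3.125, -0.325, -0.004]
force: [0.2, 0.3, -1.7]
opening: 0.0199
```

```bash
python3 - <<'E'
from h import *
c=snap('wrist','w3'); s=snap('scene','s3');o=r.get_obs(); print(o['eef_pos'],o['tool_rot'],o['time'],o['force'],o['opening'])
t=o['eef_pos']-[0,0,.058]
u,v=map(int,proj(c,t)); p,q=map(int,proj(s,t)); print(u,v,p,q)
a=cv2.resize(cv2.imread('pics/w3.png')[v-70:v+30,u-50:u+50],None,fx=4,fy=4,interpolation=cv2.INTER_CUBIC); b=cv2.resize(cv2.imread('pics/s3.png')[q-30:q+50,p-40:p+40],None,fx=5,fy=5,interpolation=cv2.INTER_CUBIC)
cv2.imwrite('pics/k3.png',np.hstack([a,b]))
E
```

```text
[0.44935946 0.05246303 0.13558789] [ 3.12261684e+00 -3.36605150e-01 -2.56725492e-03] 4.6167 [0.32547552 0.37757732 0.3768327 ] 0.019697663926245543
321 213 338 224
```

View pics/k3.png

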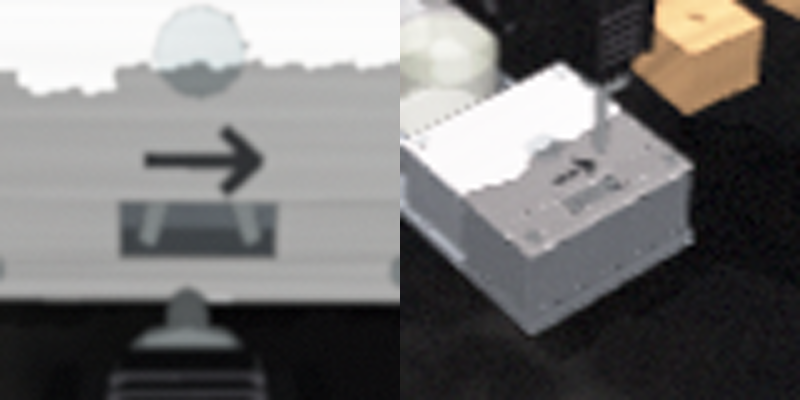

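```bash
python3 - <<'E'
from h import *
c=load('w3'); T=np.array([.44936,.05246,.13559]); ps=2*np.arctan2(-.3366,3.1226); print(np.degrees(ps))
ux=np.array([np.cos(ps),np.sin(ps)]); uy=np.array([np.sin(ps),-np.cos(ps)])
W=lambda x,y,z: atz(c,321-50+x/4,213-70+y/4,z)[:2]
rel=lambda p: (1000*np.array([(p-T[:2])@ux,(p-T[:2])@uy])).round(1)
for n,q,z in [('tip',(187,288),.0776),('sTL',(120,203),.052),('sTR',(277,203),.052),('sBR',(276,257),.052),('sBL',(122,257),.052),('boss',(200,52),.054),('collarL',(125,350),.0776+.049),('collarR',(250,350),.0776+.049),('toothL',(153,225),.046),('toothR',(248,225),.046)]: print(n,rel(W(*q,z)),W(*q,z).round(4))
print('slot from w1 rel',rel(np.array([.4514,.0533])),rel(np.array([.451,.053])))
print('cam rel',rel(c['pose'][:2,3]))
E
```

```text
-12.304859755177445
tip [-1.4 -3. ] [0.4486 0.0557]
sTL [  7.8 -16.7] [0.4605 0.0671]
sTR [ 8.  15.2] [0.454  0.0359]
sBR [-3.5 15.3] [0.4427 0.0382]
sBL [ -3.7 -16.4] [0.4492 0.0692]
boss [38.9 -0.8] [0.4876 0.0449]
collarL [  6.1 -12.3] [0.4579 0.0631]
collarR [6.2 6.1] [0.4541 0.0452]
toothL [  1.4 -10.1] [0.4529 0.062 ]
toothR [1.6 9.8] [0.4488 0.0426]
slot from w1 rel [ 1.8 -1.3] [ 1.5 -0.9]
cam rel [75.9 -4. ]
```

Accounting for the arm still settling during the picture, the tip sits under the TCP; slot centre is at about (0.4515, 0.053), the gap centred in it. Correct 2 mm in x and go down.

>>> jog_arm(motion=[0.2,-0.02,0.3,0,0.2,-0.02,1.0,0,0.2,-0.02,1.9,0,0.2,-0.02,2.6,0,0.2,-0.02,2.8,0])

```text
time: 5.03
eef_pos: [0.4508, 0.0524, 0.1065]
tool_rot: [3.123, -0.337, -0.005]
force: [-0.3, -0.5, -0.7]
opening: 0.0198
```

>>> jog_arm(motion=[0,0,0.2,0,0,0,0.4,0,0,0,0.6,0,0,0,0.8,0,0,0,0.8,0])

```text
time: 5.45
eef_pos: [0.452, 0.0531, 0.1003]
tool_rot: [3.124, -0.335, -0.0]
force: [-0.9, 0.4, -1.2]
opening: 0.0198
```

>>> jog_arm(motion=[0,0,0.3,0,0,0,0.6,0,0,0,0.9,0,0,0,1.2,0,0,0,1.5,0])

```text
time: 5.87
eef_pos: [0.452, 0.0531, 0.0852]
tool_rot: [3.124, -0.335, -0.0]
force: [-0.1, -0.2, -1.3]
opening: 0.0196
```

>>> jog_arm(motion=[0,0,0.2,0,0,0,0.2,0,0,0,0.2,0,0,0,0.2,0,0,0,0.2,0])

```text
time: 6.28
eef_pos: [0.4523, 0.0531, 0.0837]
tool_rot: [3.124, -0.335, 0.001]
force: [0.1, -0.0, -0.7]
opening: 0.0196
```

>>> jog_arm(motion=[0,0.15,0,0,0,0.3,0,0,0,0.45,0,0,0,0.6,0,0,0,0.7,0,0])

```text
time: 6.7
eef_pos: [0.4511, 0.0475, 0.0837]
tool_rot: [-3.122, 0.334, -0.002]
force: [0.7, 4.4, -1.6]
opening: 0.0198
```

>>> jog_arm(motion=[0,0.1,0,0,0,0.2,0,0,0,0.3,0,0,0,0.4,0,0,0,0.4,0,0])

```text
time: 7.12
eef_pos: [0.4499, 0.0423, 0.0837]
tool_rot: [-3.124, 0.335, -0.0]
force: [0.8, 3.8, -0.2]
opening: 0.0196
```

>>> jog_arm(motion=[0,-0.1,-0.3,0,0,-0.1,-1.2,0,0,-0.1,-2.2,0,0,-0.1,-3.1,0,0,-0.3,-3.3,0])

```text
time: 7.53
eef_pos: [0.4517, 0.0444, 0.1188]
tool_rot: [3.122, -0.337, 0.005]
force: [0.5, 0.5, -0.2]
opening: 0.0196
```

>>> jog_arm(motion=[0,-0.6,0,0,0,-1.3,0,0,0,-1.83,0,0,0,-1.83,0,0,0,-1.83,0,0])

```text
time: 7.95
eef_pos: [0.4539, 0.0638, 0.1161]
tool_rot: [-3.124, 0.333, 0.002]
force: [1.3, -0.1, -0.2]
opening: 0.0197
```

>>> jog_arm(motion=[0,0,0.3,0,0,0,0.6,0,0,0,0.9,0,0,0,1.2,0,0,0,1.4,0])

```text
time: 8.37
eef_pos: [0.4539, 0.0629, 0.1019]
tool_rot: [3.123, -0.336, -0.001]
force: [-0.5, -0.2, -1.1]
opening: 0.0199
```

>>> jog_arm(motion=[0,0,0.4,0,0,0,0.8,0,0,0,1.3,0,0,0,1.7,0,0,0,1.9,0])

```text
time: 8.78
eef_pos: [0.4538, 0.0631, 0.0827]
tool_rot: [3.124, -0.335, -0.002]
force: [-0.8, 0.5, -0.6]
opening: 0.0194
```

>>> jog_arm(motion=[0,0.1,0,0,0,0.3,0,0,0,0.5,0,0,0,0.7,0,0,0,0.8,0,0])

```text
time: 9.2
eef_pos: [0.4521, 0.0558, 0.0834]
tool_rot: [-3.123, 0.335, 0.001]
force: [-1.3, 3.8, -3.4]
opening: 0.0197
```

>>> jog_arm(motion=[0,0.15,0,0,0,0.3,0,0,0,0.45,0,0,0,0.6,0,0,0,0.7,0,0])

```text
time: 9.62
eef_pos: [0.4512, 0.0482, 0.0835]
tool_rot: [3.124, -0.335, 0.0]
force: [0.9, 4.5, -4.3]
opening: 0.0196
```

>>> jog_arm(motion=[0,0.15,0,0,0,0.3,0,0,0,0.45,0,0,0,0.6,0,0,0,0.6,0,0])

```text
time: 10.03
eef_pos: [0.4506, 0.0423, 0.084]
tool_rot: [3.124, -0.336, 0.003]
force: [0.9, 4.0, -1.0]
opening: 0.0196
```

>>> jog_arm(motion=[0,-0.1,-0.3,0,0,-0.1,-1.2,0,0,-0.1,-2.2,0,0,-0.1,-3.1,0,0,-0.3,-3.3,0])

```text
time: 10.45
eef_pos: [0.4519, 0.0447, 0.1189]
tool_rot: [3.122, -0.337, 0.006]
force: [0.8, 0.6, -0.3]
opening: 0.02
```

>>> jog_arm(motion=[0,-0.6,0,0,0,-1.3,0,0,0,-1.83,0,0,0,-1.83,0,0,0,-1.83,0,0])

```text
time: 10.87
eef_pos: [0.454, 0.0641, 0.1161]
tool_rot: [-3.124, 0.333, 0.002]
force: [0.3, -0.6, -0.5]
opening: 0.0196
```

>>> jog_arm(motion=[0,0,0.3,0,0,0,0.6,0,0,0,0.9,0,0,0,1.2,0,0,0,1.4,0])

```text
time: 11.28
eef_pos: [0.454, 0.0632, 0.1019]
tool_rot: [3.123, -0.336, -0.001]
force: [-0.5, 0.4, -0.8]
opening: 0.02
```

>>> jog_arm(motion=[0,0,0.4,0,0,0,0.8,0,0,0,1.3,0,0,0,1.7,0,0,0,1.9,0])

```text
time: 11.7
eef_pos: [0.4539, 0.0634, 0.0827]
tool_rot: [3.124, -0.335, -0.002]
force: [0.1, 0.2, -1.4]
opening: 0.0198
```

>>> jog_arm(motion=[0,0.1,0,0,0,0.2,0,0,0,0.3,0,0,0,0.4,0,0,0,0.5,0,0])

```text
time: 12.12
eef_pos: [0.4532, 0.0597, 0.0835]
tool_rot: [-3.122, 0.334, -0.0]
force: [1.1, 3.7, -3.9]
opening: 0.0196
```

>>> jog_arm(motion=[0,0.08,0,0,0,0.16,0,0,0,0.24,0,0,0,0.3,0,0,0,0.3,0,0])

```text
time: 12.53
eef_pos: [0.4523, 0.0563, 0.0835]
tool_rot: [-3.123, 0.335, 0.001]
force: [0.1, 5.2, -2.3]
opening: 0.0198
```

>>> jog_arm(motion=[0,0.08,0,0,0,0.16,0,0,0,0.24,0,0,0,0.3,0,0,0,0.3,0,0])

```text
time: 12.95
eef_pos: [0.4518, 0.0533, 0.0835]
tool_rot: [-3.123, 0.335, 0.001]
force: [0.4, 5.0, -2.2]
opening: 0.0198
```

>>> jog_arm(motion=[0,0.05,0,0,0,0.1,0,0,0,0.15,0,0,0,0.2,0,0,0,0.2,0,0])

```text
time: 13.37
eef_pos: [0.4516, 0.0519, 0.0836]
tool_rot: [-3.122, 0.334, -0.0]
force: [0.6, 6.7, -3.2]
opening: 0.0197
```

```bash
cat > f.py <<'E'
from h import *
v=[]
for i in range(6):
    capture('side'); v.append(r.get_obs()['force'])
v=np.array(v); p=v@[.213,.977,0]; print(p.round(1),p.mean().round(2),v.mean(0).round(2),r.get_obs()['eef_pos'],r.get_obs()['time'])
E
python3 f.py
```

```text
[6.4 6.4 6.4 6.2 5.4 6.3] 6.17 [ 0.05  6.3  -3.42] [0.45156473 0.05189061 0.08353995] 13.6667
```

Resistance is now clearly rising (6.2 N against 4). Small steps.

>>> jog_arm(motion=[0,0.03,0,0,0,0.06,0,0,0,0.09,0,0,0,0.12,0,0,0,0.12,0,0])

```text
time: 14.08
eef_pos: [0.4515, 0.0511, 0.0836]
tool_rot: [-3.122, 0.334, -0.0]
force: [1.3, 6.2, -4.1]
opening: 0.0201
```

```bash
python3 f.py
```

```text
[6.5 6.5 7.4 6.4 7.2 6.9] 6.83 [ 0.9   6.8  -3.86] [0.45145571 0.05108467 0.08357481] 14.3833
```

>>> jog_arm(motion=[0,0.03,0,0,0,0.06,0,0,0,0.09,0,0,0,0.13,0,0,0,0.13,0,0])

```text
time: 14.8
eef_pos: [0.4513, 0.0501, 0.0836]
tool_rot: [-3.121, 0.334, -0.001]
force: [0.7, 7.4, -4.1]
opening: 0.0195
```

```bash
python3 f.py
```

```text
[7.6 7.9 6.8 6.9 6.8 6.9] 7.17 [ 1.22  7.07 -4.39] [0.45137897 0.0501176  0.08358951] 15.1
```

>>> jog_arm(motion=[0,0.03,0,0,0,0.06,0,0,0,0.09,0,0,0,0.12,0,0,0,0.12,0,0])

```text
time: 15.52
eef_pos: [0.4512, 0.0493, 0.0836]
tool_rot: [-3.121, 0.333, -0.001]
force: [1.0, 8.3, -5.6]
opening: 0.0197
```

```bash
python3 f.py
```

```text
[7.9 8.8 8.2 7.7 8.5 8. ] 8.17 [ 1.57  8.02 -4.94] [0.45127749 0.049313   0.083605  ] 15.8167
```

8.2 N: snug. Back off 4 mm and lift out.

>>> jog_arm(motion=[0,-0.2,0,0,0,-0.4,0,0,0,-0.4,-0.4,0,0,-0.4,-1.5,0,0,-0.4,-2.8,0])

```text
time: 16.23
eef_pos: [0.4512, 0.05, 0.1121]
tool_rot: [3.122, -0.336, -0.002]
force: [0.2, 0.3, -0.3]
opening: 0.0198
```

>>> jog_arm(motion=[0,0,-1.2,0,0,0,-2.2,0,0,0,-2.6,0,0,0,-2.6,0,0,0,-2.6,0])

```text
time: 16.65
eef_pos: [0.4517, 0.0506, 0.1377]
tool_rot: [3.123, -0.336, 0.001]
force: [-0.7, -0.9, -1.7]
opening: 0.0197
```

```bash
python3 - <<'E'
from h import *
o0=r.get_obs();c=snap('scene','s4'); d=snap('side','d4');o=r.get_obs(); print(o0['eef_pos'],o['eef_pos'],o['tool_rot'],o['time'],o['force'],o['opening'])
t=o0['eef_pos']-[0,0,.058]
u,v=map(int,proj(c,t)); p,q=map(int,proj(d,t)); print(u,v,p,q)
a=cv2.imread('pics/s4.png')[v-60:v+40,u-60:u+40]; b=cv2.imread('pics/d4.png')[q-60:q+40,p-60:p+40]
cv2.imwrite('pics/k4.png',cv2.resize(np.hstack([a,b]),None,fx=4,fy=4,interpolation=cv2.INTER_CUBIC))
E
```

```text
[0.45165975 0.05057408 0.1376788 ] [0.45113926 0.0507801  0.13697876] [ 3.12327117e+00 -3.35251653e-01 -1.74690683e-03] 16.75 [ 0.55297907 -0.42711539 -1.65129515] 0.0194729298479532
337 222 330 217
```

View pics/k4.png

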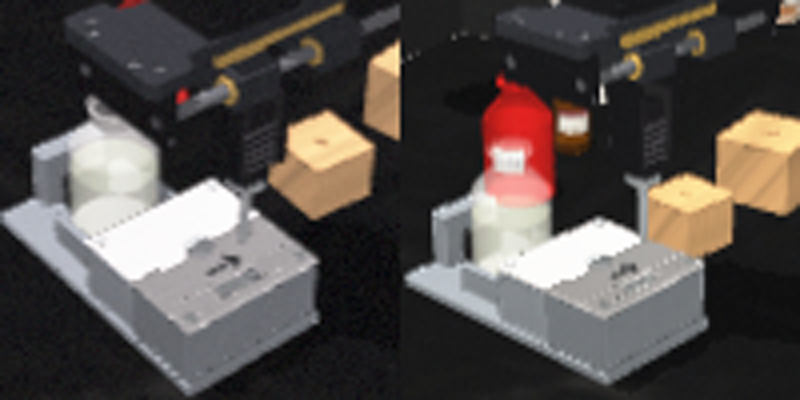

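Bottle stands between pusher and pad; the key is upright in hand, tip where expected. Back to the holder.

>>> jog_arm(motion=[0.6,1.6,0,0,1.8,5.0,0,0,3.1,8.8,0,0,4.4,12.5,0,0,5.7,16.2,0,0])

```text
time: 17.17
eef_pos: [0.4724, -0.121, 0.1368]
tool_rot: [3.124, -0.334, -0.002]
force: [0.5, -0.5, -1.6]
opening: 0.0196
```

>>> jog_arm(motion=[1.2,3.5,0,0,2.3,6.5,0,0,3.1,8.8,0,0,3.35,9.54,0,0,3.35,9.54,0,0])

```text
time: 17.58
eef_pos: [0.4846, -0.2221, 0.1364]
tool_rot: [-3.122, 0.342, 0.003]
force: [0.3, 0.5, -0.8]
opening: 0.0195
```

>>> jog_arm(motion=[0,0,0,0,0,0,0,0,0,0,0,0,0,0,0,0,0,0,0,0])

```text
time: 18.0
eef_pos: [0.4856, -0.2187, 0.1377]
tool_rot: [3.124, -0.332, 0.0]
force: [0.7, -0.9, -1.6]
opening: 0.0199
```

```bash
python3 - <<'E'
from h import *
o0=r.get_obs();c=snap('scene','s5'); d=snap('side','d5');o=r.get_obs(); print(o0['eef_pos'],o['eef_pos'],o['tool_rot'],o['time'],o['force'],o['opening'])
E
```

```text
[ 0.4856373  -0.21872196  0.13772808] [ 0.48559262 -0.21922447  0.13773301] [ 3.12349046e+00 -3.33650599e-01  3.37582155e-04] 18.1 [ 0.19778142 -0.39799796 -1.1888043 ] 0.019754378186877523
```

>>> jog_arm(motion=[-0.04,0.09,0.4,0,-0.04,0.09,1.1,0,-0.04,0.09,1.8,0,-0.04,0.09,2.4,0,-0.04,0.09,2.8,0])

```text
time: 18.52
eef_pos: [0.4842, -0.2203, 0.1081]
tool_rot: [-3.123, 0.335, 0.003]
force: [-1.0, -0.9, -1.6]
opening: 0.0201
```

>>> jog_arm(motion=[0,0,0.3,0,0,0,0.6,0,0,0,0.9,0,0,0,1.2,0,0,0,1.2,0])

```text
time: 18.93
eef_pos: [0.4846, -0.2204, 0.097]
tool_rot: [-3.123, 0.335, 0.001]
force: [-0.8, 1.0, -1.4]
opening: 0.0197
```

>>> jog_arm(motion=[0,0,0.5,0,0,0,1.1,0,0,0,1.7,0,0,0,2.3,0,0,0,2.7,0])

```text
time: 19.35
eef_pos: [0.4844, -0.2203, 0.0694]
tool_rot: [-3.123, 0.335, 0.002]
force: [-0.3, -0.1, -1.1]
opening: 0.0196
```

>>> jog_arm(motion=[0,0,0.08,0,0,0,0.16,0,0,0,0.24,0,0,0,0.3,0,0,0,0.3,0])

```text
time: 19.77
eef_pos: [0.4851, -0.2206, 0.0677]
tool_rot: [3.123, -0.335, 0.0]
force: [-0.5, -0.4, -0.6]
opening: 0.0196
```

>>> jog_arm(motion=[0,0,0.05,0,0,0,0.1,0,0,0,0.1,0,0,0,0.1,0,0,0,0.1,0])

```text
time: 20.18
eef_pos: [0.4851, -0.2206, 0.0669]
tool_rot: [3.123, -0.335, 0.001]
force: [-1.5, 0.2, 2.6]
opening: 0.0197
```

>>> jog_arm(motion=[0,0,0,0,0,0,0,0,0,0,0,0,0,0,0,0,0,0,0,0], hand=4.5, squeeze=10)

```text
time: 20.6
eef_pos: [0.4849, -0.2205, 0.0665]
tool_rot: [3.124, -0.335, -0.0]
force: [-0.5, -0.6, -0.6]
opening: 0.0422
```

>>> jog_arm(motion=[0,0,0,0,0,0,-0.5,0,0,0,-2,0,0,0,-4,0,0,0,-6,0])

```text
time: 21.02
eef_pos: [0.4846, -0.2203, 0.1272]
tool_rot: [-3.123, 0.335, 0.001]
force: [0.3, -0.0, -0.2]
opening: 0.0447
```

>>> jog_arm(motion=[0,0,-3,0,0,0,-5,0,0,0,-6,0,0,0,-6,0,0,0,-6,0])

```text
time: 21.43
eef_pos: [0.4848, -0.2205, 0.1863]
tool_rot: [3.123, -0.335, -0.0]
force: [-0.5, 0.9, -0.8]
opening: 0.0448
```

```bash
python3 - <<'E'
from h import *
o=r.get_obs();c=snap('scene','s6'); d=snap('side','d6'); print(o['eef_pos'],o['time'],o['force'],o['opening'])
h=(.4847,-.2203)
for z in (.054,.110): print(z,np.round(proj(c,(*h,z)),1),np.round(proj(d,(*h,z)),1))
a=cv2.imread('pics/s6.png')[140:240,280:410]; b=cv2.imread('pics/d6.png')[165:265,260:390]
cv2.imwrite('pics/k6.png',cv2.resize(np.hstack([a,b]),None,fx=3,fy=3,interpolation=cv2.INTER_CUBIC))
E
```

```text
[ 0.48475436 -0.22052797  0.18625722] 21.4333 [-0.49849086  0.86564245 -0.78430233] 0.044775673716427176
0.054 [385.4 177.1] [363.  190.4]
0.11 [387.6 160.2] [363.8 174.1]
```

View pics/k6.png

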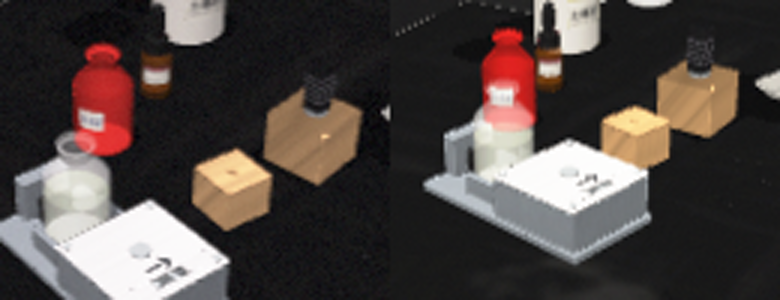

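Key is home and upright in the large holder (collar on the block, at (318,108) in the crop), bottle upright, gripper clear. Handing in.

```bash
python3 -c "
from bench import r
print(r.hand_in()); print(r.get_obs()['time'])"
```

```text
the job is handed in; nothing more can be done
None
the job is handed in; nothing more can be done
```

I pushed the star wheel round in three strokes until the bottle felt snug, then put the key back in its holder and handed the job in. It had taken about 21.5 s by then; no verdict came back.

- **Pushing:** The tooth resisted with about 4 N while the bottle was free. In the third stroke it rose clearly: 6.2, 6.8, 7.2, then 8.2 N, averaged at rest. I stopped there, within the 7 to 9.5 N range and near the 8 N you called right.
- **Key:** It met only about 2.6 N as it seated, at the same height as when I first gripped it. The last pictures show it upright with its collar on the block, and the gripper open and well above it.
- **Bottle and bystanders:** The pictures show the bottle upright between pusher and pad. The arm never went near the dropper, timer or dish, though I did not measure their positions again.

I did not measure the force on the bottle directly; I judged it only from the tooth's resistance. No check failed. In one wrist picture the tip seemed 3 mm off, because the arm was still settling when it was taken. I allowed for that, and the key went into the slot without pressing on anything.

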